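# Put the dry pastry board away in the rack

## Task

The large white cutting board in the draining stand is dry: take it out and slide it, upright, into the empty slot of the steel storage rack, roughly centred along the slot. Lower it all the way to the slot's floor before letting go, and leave the two smaller boards standing where they are.

Things in the scene. Friction and masses are not known exactly. Their poses are not given: they have to be found in the camera images.
- board: Large white cutting board, upright slab 190 mm wide (x), 12 thick (y), 160 tall (z), about 0.35 kg. Origin: centre of its lower edge; z up; ends and faces alike. Starts between two 60 mm high wire hoops in a grey draining tray, 8 mm above the table, top edge free. The tray's two other places, 66 mm to either side, hold a smaller white board and a dark pan, tops below 95 mm above the table.
- slot_floor (a point): Centre of the floor of the rack's empty slot, 12 mm above the table. x along the slot (160 mm, open ends), y across, z up. 16 mm wide up to 41 mm above the floor, then flaring to a 40 mm mouth at 67 mm. Fixed steel rack, three such slots 66 mm apart; the others hold a small white board and a dark pan, tops below 105 mm above the table. Rack and draining tray may swap sides.
- small_board: Smaller white board, 140 mm wide (x), 12 thick (y), 85 tall (z), standing in another place of the draining tray; stays there. Origin: centre of its lower edge.
- rack_board: Smaller white board, 150 mm wide (x), 12 thick (y), 85 tall (z), standing in another slot of the rack; stays there. Origin: centre of its lower edge.
Things that resemble listed ones, but are neither listed nor needed, are in the scene too. What is shaped like the board but brown or orange is not meant.

How it is judged:
By the outcome, as a careful person would: the job done as asked, in the order asked, and still so for the second after the job is handed in, with the robot touching nothing.
It also fails if it takes over 43 s, if anything falls off the work surface, if the arm or the gripper's body presses on something with over 40 N, if the wrist force passes 120 N, or if a joint passes its speed limit or range.

## Robot

A 7-joint arm with a two-finger parallel gripper is mounted at the origin on the work surface. World frame = base frame: x ahead of the robot, y to its left, z up, the work surface at z = 0. Lengths are in m, angles in rad, forces in N, time in s.
With the tool pointing down it reaches from about 0.425 to 0.925 m from the base axis. Payload 6.8 kg.
Tool frame: the origin (TCP) lies between the finger pads; the fingertips stand 14 mm ahead of it and the grasp point (between the pads) lies 5 mm behind it (tip_extent is the distance from the TCP to the fingertips, in m); z points along the fingers, x is the direction in which the jaws open and shut, and the axes are right-handed (so a half turn about z gives the same grasp; the last joint's range is limited). The gripper opens to 85 mm and grips with 20 to 120 N. Pads are 22 mm wide; open, the fingers measure 114 mm over their backs; the gripper's body (76 mm by 85 mm) begins 54 mm behind the grasp point. The pads swing forward as they close: fully open they stand 13 mm farther back than shut.
Start: joints at [1.164, 0.477, 0.022, 1.555, -0.011, 1.109, -0.083], TCP at [0.199, -0.645, 0.245] pointing down, gripper open.
Joint ranges: [-2.96, 2.96], [-0.34, 2.1], [-1.41, 1.46], [0.24, 2.44], [-1.37, 4.51], [0.17, 1.92], [-2.96, 2.96]. Speed limits (rad/s): [2.39, 2.39, 3.14, 3.14, 3.14, 3.14, 3.14].

## Interface

Orientations are given as [roll, pitch, yaw] about the fixed x, y, z axes, in that order (R = Rz(yaw) Ry(pitch) Rx(roll)).
In Python, from cell import * gives the robot as it stands.
- The arm moves only by the shell command python3 -m jog 'ROWS' [FORCE]. ROWS is JSON, one flat list of numbers, 7 for each row, row after row: the turn, a rotation vector about the tool's x, y, z in units of 5 degrees (1.0 is 5 degrees), then the shift along the tool's x, y, z in units of 40 mm (1.0 is 40 mm), then the gripper command: -1 is shut, 1 is fully open, values between are in proportion. In form: [ax, ay, az, x, y, z, gripper, ax, ay, az, x, y, z, gripper, ...]. A call has exactly 8 rows; each row is the pose to reach, as a shift and turn from the pose commanded when the call began, along the tool's axes at that moment; what a row does not reach only later rows make up. A row lasts 1/10 s, in which the tool goes at most 50 mm and 8.59 degrees, less where a joint would pass 70% of its speed; a pose out of reach is approached as far as the arm can. A call with a gripper value outside its range is refused whole. The fingers move at their own pace and stop on an object; FORCE is the grip in N (left out, the last holds). Time passes only in rows, so rows that repeat a pose let the fingers close, or fill a call up. It gives the time, the measured TCP pose, the force and the opening at its end, in the units of the state.
- observe(): the state, without advancing time (a new reading comes with each control period).
- read_camera(name): name is "scene" or "side" or "wrist"; returns (picture, depth): 400x640x3 uint8, blue, green, red; 400x640 float32, m along the optical axis (not along the pixel's ray), 0 where there is no reading.
- get_calibration(name): a dict with "intrinsics" (3x3 intrinsics, pixels), "k1" (the pictures are not rectified: a ray, as slopes to the right and down, at radius r is drawn at 1 + k1 r^2 times it, then the intrinsics apply), "pose" (4x4, takes a point from camera to world coordinates). Camera axes: x right, y up, looking along -z (the intrinsics and any distortion apply to the point x, -y, -z); pixel columns grow to the right and rows downward; lengths in m; the calibration is good to about 2 mm. A picture is of the moment at which its call begins: read the wrist's pose just before it. get_calibration takes no time and is no camera call; for the wrist camera it gives the pose at the moment of the call.
- job_done(): hands the job in, once; it reports no verdict.
Trained networks look in the newest picture that a camera, given by its name, has taken for a name from the list of things; names that differ only in an ending like _2 or _b are one class to them, and where a whole thing is asked for, a point or a joint stands for the part that bears it (a point fixed in the world has none). Each returns a list of dicts, best first, with "p" (0 to 1); they miss things now and then, are a little off and sometimes report something else, mostly with a low value. They report only what shows in the picture. A call takes as long as a camera call. They do not tell look-alikes from the thing itself.
- find_in(camera, label): "box" ([left, top, width, height] as shares, 0 to 1, of the picture: columns of its width, rows of its height, round what is visible of it).
The state is a dict: "clock": time; "joint_pos": joint angles; "dq": joint speeds; "effort": joint torques, N m; "tool_pos": TCP position; "tool_rot": TCP orientation; "contact_force": force on the tool from outside, world axes, zero at the start; "torque": the same for the moment, N m; "gripper_width": finger opening in m.
Only numpy, scipy, OpenCV 4.12 (cv2) and the standard library are available. Lean on these libraries where they do the work, as an engineer would, in place of code of your own. Each camera call takes 0.05 s, during which the arm holds its last target.

## Working session

There is one attempt and no reset: what is moved stays moved. The work goes in short steps, Python scripts to look and compute and a shell command to move; the robot and the scene stay as the last step left them, time stands still between calls to the robot, and variables do not carry over. Pictures are saved under pics/ and viewed, and the job is handed in when it is done.

```bash
mkdir -p pics; ls; python3 - <<'E'
from cell import *
import cv2, numpy as np
print(observe())
for n in ("scene","side"):
    im,d=read_camera(n); cv2.imwrite(f"pics/{n}0.png",im); np.save(f"/tmp/{n}0.npy",d)
    c=get_calibration(n); print(n,c)
    for l in ("board","small_board","rack_board"): print(l,find_in(n,l))
E
```

```text
pics
{'clock': 0.0, 'joint_pos': array([ 1.16391189,  0.4777928 ,  0.02233987,  1.55647253, -0.01151437,
        1.10931421, -0.0830996 ]), 'dq': array([ 0.00168168, -0.00110341, -0.0018359 , -0.00077373, -0.00011367,
       -0.00033736,  0.00083874]), 'effort': array([-7.92009837e-05, -5.96452832e+01,  1.60824817e+00, -2.81201470e+01,
        1.25735908e-02,  9.50448884e-03, -3.47862760e-05]), 'tool_pos': array([ 0.19851046, -0.64454023,  0.2443217 ]), 'tool_rot': array([ 3.14146693e+00,  1.85460057e-03, -1.27199676e+00]), 'contact_force': array([-0.07765004, -0.05878323,  0.65609783]), 'torque': array([0.01612717, 0.03734575, 0.04305374]), 'gripper_width': 0.08560255061583394}
scene {'intrinsics': array([[432.1503244 ,   0.        , 318.3855462 ],
       [  0.        , 432.1503244 , 197.08764886],
       [  0.        ,   0.        ,   1.        ]]), 'k1': 0.011961446496975248, 'pose': array([[ 0.80174076, -0.46382914,  0.37692742,  0.82266247],
       [ 0.59759768,  0.63206327, -0.49332853, -0.5099157 ],
       [-0.00942183,  0.62077254,  0.78393411,  0.84244963],
       [ 0.      
[... 453 characters left out ...]
1.        ]]), 'k1': 0.011479344462013532, 'pose': array([[-0.75086808,  0.41141067, -0.5166608 , -0.12046389],
       [-0.66043215, -0.47381609,  0.5825184 ,  0.6389989 ],
       [-0.00514791,  0.77861388,  0.62748222,  0.72524343],
       [ 0.        ,  0.        ,  0.        ,  1.        ]])}
board [{'box': [0.5827, 0.342, 0.0489, 0.2412], 'p': 0.94}, {'box': [0.3348, 0.5783, 0.1656, 0.1933], 'p': 0.79}, {'box': [0.3156, 0.3625, 0.0933, 0.2405], 'p': 0.65}, {'box': [0.2942, 0.4662, 0.0656, 0.1423], 'p': 0.51}]
small_board [{'box': [0.2911, 0.4617, 0.07, 0.1558], 'p': 0.83}, {'box': [0.4758, 0.2868, 0.0827, 0.052], 'p': 0.24}]
rack_board [{'box': [0.48, 0.2913, 0.0769, 0.0533], 'p': 0.98}]
```

View pics/scene0.png

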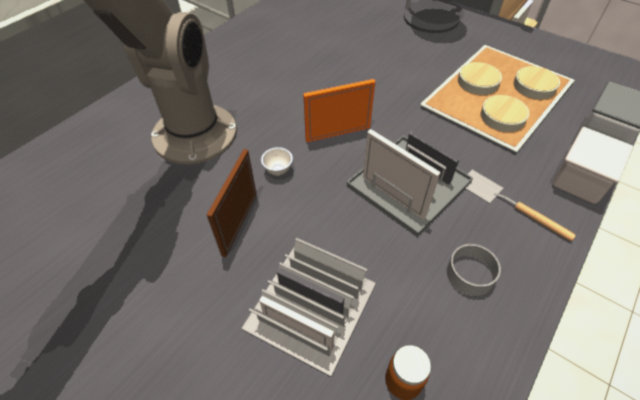

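View pics/side0.png

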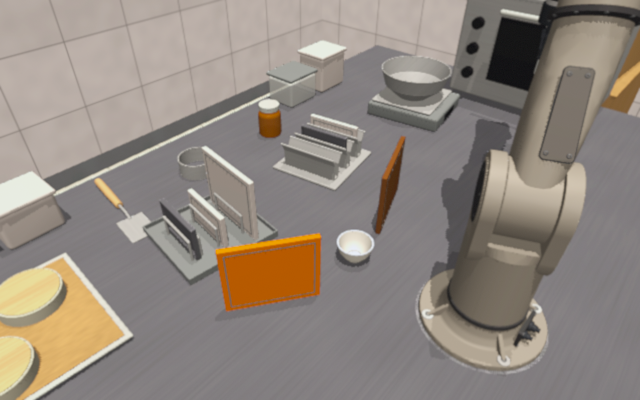

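The scene picture shows the white board at about (400,170), in the tray place nearest the rack. The small board and the pan stand behind it. The rack is at (310,300), with its empty slot nearest the tray at about (330,265). Next I'll build a point cloud.

```bash
cat > h.py <<'E'
import numpy as np, cv2
def cloud(d,c):
    K=c["intrinsics"];h,w=d.shape
    u,v=np.meshgrid(np.arange(w),np.arange(h))
    p=np.stack([u,v],-1).reshape(-1,1,2).astype(np.float64)
    n=cv2.undistortPoints(p,K,np.array([c["k1"],0,0,0.])).reshape(h,w,2)
    P=np.stack([n[...,0]*d,-n[...,1]*d,-d],-1)
    T=c["pose"];W=P@T[:3,:3].T+T[:3,3]; W[d<=0]=np.nan
    return W
E
python3 - <<'E'
from cell import *
from h import *
rng=[]
for n in ("scene","side"):
    d=np.load(f"/tmp/{n}0.npy"); W=cloud(d,get_calibration(n)); np.save(f"/tmp/{n}W.npy",W); rng.append(W.reshape(-1,3))
    pts={"scene":[(400,170),(432,155),(330,265),(310,290),(297,325)],"side":[(230,190),(207,215),(180,230),(315,155),(335,125)]}[n]
    for u,v in pts: print(n,u,v,W[v,u].round(3))
# top-down height map 1mm/px
A=np.vstack(rng); A=A[np.isfinite(A).all(1)]
# x 0.3..1.1 ; y -0.6..0.2
x0,y0=0.3,-0.5
H=np.zeros((700,700))
i=((A[:,0]-x0)*1000).astype(int); j=((A[:,1]-y0)*1000).astype(int)
m=(i>=0)&(i<700)&(j>=0)&(j<700)&(A[:,2]<0.25)
np.maximum.at(H,(i[m],j[m]),A[m,2])
img=cv2.applyColorMap((np.clip(H/0.18,0,1)*255).astype(np.uint8),cv2.COLORMAP_JET)
img=img[::-1,::-1]
cv2.imwrite("pics/top.png",np.ascontiguousarray(img))
E
```

```text
scene 400 170 [0.576 0.117 0.118]
scene 432 155 [0.597 0.248 0.069]
scene 330 265 [ 0.571 -0.145  0.057]
scene 310 290 [ 0.581 -0.225  0.087]
scene 297 325 [ 0.6   -0.289  0.07 ]
side 230 190 [0.554 0.137 0.108]
side 207 215 [0.565 0.2   0.07 ]
side 180 230 [0.601 0.253 0.039]
side 315 155 [ 0.535 -0.135  0.078]
side 335 125 [ 0.583 -0.278  0.089]
```

View pics/top.png

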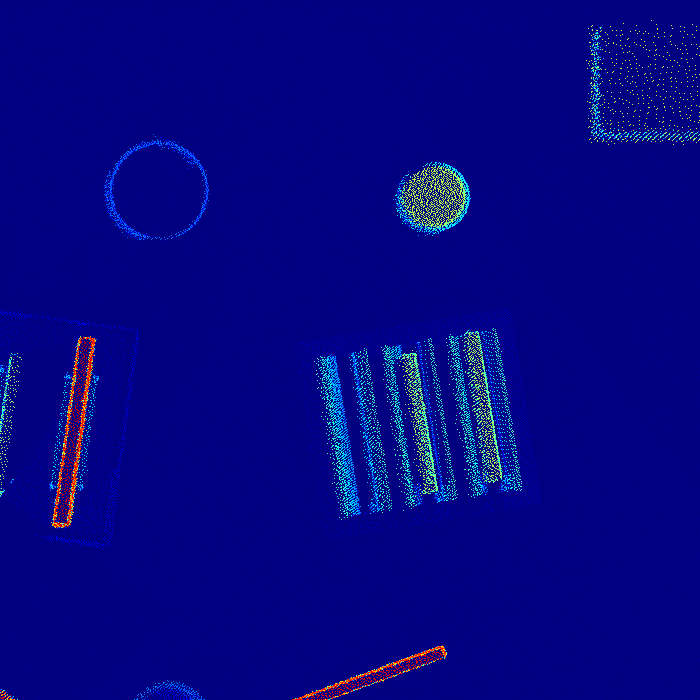

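The height map shows the board at centre-left and the rack's empty slot at the left side of the rack. Now I'll fit both precisely.

```bash
python3 - <<'E'
from h import *
for n in ("scene","side","both"):
    A=np.vstack([np.load(f"/tmp/{k}W.npy").reshape(-1,3) for k in (("scene","side") if n=="both" else (n,))]); A=A[np.isfinite(A).all(1)]
    B=A[(A[:,2]>.1)&(A[:,2]<.2)&(A[:,0]>.45)&(A[:,0]<.7)&(A[:,1]>.08)&(A[:,1]<.16)]
    T=B[B[:,2]>.155]
    print(n,"board",len(B),"zmax",np.percentile(B[:,2],[50,95,99]).round(4))
    r=cv2.minAreaRect(B[:,:2].astype(np.float32)*1000); print(r)
    if len(T)>20:
        print("top",cv2.minAreaRect(T[:,:2].astype(np.float32)*1000))
    # rack
    R=A[(A[:,0]>.45)&(A[:,0]<.70)&(A[:,1]>-.36)&(A[:,1]<-.10)&(A[:,2]>.006)&(A[:,2]<.12)]
    best=None
    S=R[(R[:,2]>.03)]
    for a in np.arange(-5,15,.25):
        t=np.deg2rad(a); v=-S[:,0]*np.sin(t)+S[:,1]*np.cos(t)   # slot dir=(cos,sin)
        h,_=np.histogram(v,np.arange(-.5,.1,.001)); s=(h.astype(float)**2).sum()
        if best is None or s>best[0]: best=(s,a)
    t=np.deg2rad(best[1]); print("rack yaw",best[1])
    u=R[:,0]*np.cos(t)+R[:,1]*np.sin(t); v=-R[:,0]*np.sin(t)+R[:,1]*np.cos(t)
    # base plate
    b=(R[:,2]<.016)
    print(" base u",np.percentile(u[b],[.5,99.5]).round(4),"v",np.percentile(v[b],[.5,99.5]).round(4), "z med",np.median(R[b,2]))
    w=R[:,2]>.045
    print(" wall u",np.percentile(u[w],[1,99]).round(4),"v",np.percentile(v[w],[.5,99.5]).round(4))
    img=np.zeros((120,300),np.float32)
    np.add.at(img,((119-R[:,2]*1000).astype(int).clip(0,119),((v-v.min())*1000).astype(int).clip(0,299)),1)
    print(" vmin",v.min(), "umid",u[w].min(),u[w].max())
    im=cv2.resize(np.clip(img*12,0,255).astype(np.uint8),(750,300),interpolation=cv2.INTER_NEAREST)
    cv2.imwrite(f"pics/prof_{n}.png",im)
E
```

```text
scene board 1927 zmax [0.1415 0.1677 0.1688]
((568.6973876953125, 122.71327209472656), (17.415128707885742, 190.79026794433594), 82.44378662109375)
top ((568.3617553710938, 123.87287139892578), (15.20431137084961, 189.81982421875), 82.44378662109375)
rack yaw 9.0
 base u [0.4365 0.6345] v [-0.4149 -0.205 ] z med 0.007969361708859424
 wall u [0.4579 0.6153] v [-0.3979 -0.2186]
 vmin -0.41544755626735796 umid 0.45284265981026145 0.617694669475473
side board 1405 zmax [0.1426 0.1693 0.1704]
((567.162109375, 127.9794692993164), (15.365659713745117, 191.33401489257812), 82.20972442626953)
top ((567.016357421875, 127.75778198242188), (15.145522117614746, 189.33563232421875), 82.37429809570312)
rack yaw 8.75
 base u [0.4359 0.6338] v [-0.4061 -0.1926] z med 0.00898613926376457
 wall u [0.4565 0.6144] v [-0.3894 -0.2115]
 vmin -0.4097913786491129 umid 0.453308942136043 0.620396548895902
both board 3332 zmax [0.1419 0.1686 0.1699]
((567.72705078125, 124.86148071289062), (21.390913009643555, 193.29884338378906), 82.20972442626953)
top ((567.8114013671875, 125.79322814941406), (18.82890510559082, 191.4330596923828), 82.37429809570312)
rack yaw 9.0
 base u [0.4356 0.6345] v [-0.4147 -0.1968] z med 0.008201683478503918
 wall u [0.4562 0.6151] v [-0.3977 -0.2154]
 vmin -0.41544755626735796 umid 0.4521014814361597 0.618786744670285
```

View pics/prof_both.png

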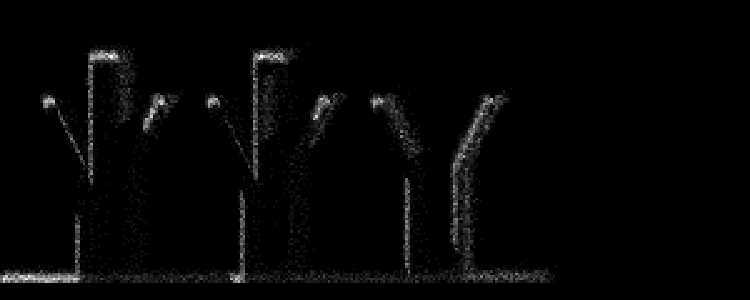

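```bash
python3 - <<'E'
from h import *
t=np.deg2rad(9.0)
for n in ("scene","side"):
    A=np.load(f"/tmp/{n}W.npy").reshape(-1,3); A=A[np.isfinite(A).all(1)]
    R=A[(A[:,0]>.45)&(A[:,0]<.70)&(A[:,1]>-.36)&(A[:,1]<-.10)&(A[:,2]>.006)&(A[:,2]<.12)]
    u=R[:,0]*np.cos(t)+R[:,1]*np.sin(t); v=-R[:,0]*np.sin(t)+R[:,1]*np.cos(t)
    m=(R[:,2]>.076)&(R[:,2]<.084)
    print(n,"rimhist")
    h,e=np.histogram(v[m],np.arange(-.42,-.19,.001))
    print([(round(1000*a),int(c)) for a,c in zip(e,h) if c>4])
    # empty slot walls by height
    for z0 in np.arange(.012,.084,.008):
        k=(R[:,2]>z0)&(R[:,2]<z0+.008)&(v>-.275)
        h,e=np.histogram(v[k],np.arange(-.275,-.2,.001)); print(round(z0,3),[(round(1000*a),int(c)) for a,c in zip(e,h) if c>5])
    # u ends of empty slot walls
    k=(v>-.275)&(R[:,2]>.03); print("u",np.percentile(u[k],[.5,2,50,98,99.5]).round(4))
E
```

```text
scene rimhist
[(-399, 24), (-398, 53), (-397, 56), (-396, 43), (-395, 35), (-394, 27), (-381, 12), (-380, 80), (-379, 21), (-356, 7), (-355, 24), (-354, 46), (-353, 49), (-352, 41), (-351, 36), (-350, 24), (-333, 31), (-332, 56), (-331, 46), (-330, 41), (-329, 25), (-328, 12), (-315, 20), (-314, 72), (-313, 18), (-290, 10), (-289, 19), (-288, 44), (-287, 44), (-286, 41), (-285, 32), (-284, 13), (-268, 6), (-267, 33), (-266, 46), (-265, 42), (-264, 32), (-263, 24), (-224, 14), (-223, 22), (-222, 43), (-221, 37), (-220, 32), (-219, 23), (-218, 10)]
0.012 [(-254, 34), (-253, 57), (-252, 20), (-234, 6), (-233, 9)]
0.02 [(-254, 45), (-253, 65), (-252, 12), (-235, 32), (-234, 56), (-233, 24)]
0.028 [(-254, 37), (-253, 69), (-252, 23), (-235, 25), (-234, 70), (-233, 22)]
0.036 [(-254, 27), (-253, 71), (-252, 23), (-235, 31), (-234, 65), (-233, 30)]
0.044 [(-254, 17), (-253, 29), (-235, 30), (-234, 65), (-233, 29)]
0.052 [(-235, 15), (-234, 38), (-233, 56), (-232, 55), (-231, 42), (-230, 29), (-229, 11), (-228, 6)]
0.06 [(-232, 9), (-231, 23), (-230, 37), (-229, 53), (-228, 56), (-227, 46), 
[... 1314 characters left out ...]
-251, 15), (-250, 10), (-249, 11), (-248, 7), (-230, 11), (-229, 13), (-228, 17), (-227, 17), (-226, 17), (-225, 6)]
0.06 [(-259, 6), (-258, 6), (-257, 6), (-256, 20), (-255, 27), (-254, 23), (-253, 20), (-252, 17), (-251, 19), (-250, 9), (-249, 10), (-248, 7), (-226, 6), (-225, 15), (-224, 25), (-223, 7), (-222, 13), (-221, 7)]
0.068 [(-261, 6), (-260, 18), (-259, 21), (-258, 28), (-257, 24), (-256, 17), (-255, 23), (-254, 11), (-253, 10), (-222, 9), (-221, 23), (-220, 16), (-219, 11), (-218, 11), (-217, 6)]
0.076 [(-266, 6), (-262, 12), (-261, 17), (-260, 21), (-259, 22), (-258, 16), (-257, 7), (-218, 9), (-217, 20), (-216, 22), (-215, 19), (-214, 9)]
u [0.4547 0.456  0.5287 0.612  0.6151]
```

```bash
for n in scene side; do :; done; python3 -c "
import cv2,numpy as np
a=cv2.imread('pics/prof_scene.png');b=cv2.imread('pics/prof_side.png')
cv2.imwrite('pics/prof2.png',np.vstack([a[:300],b[:300]]))"
```

```text
(no output)
```

View pics/prof2.png

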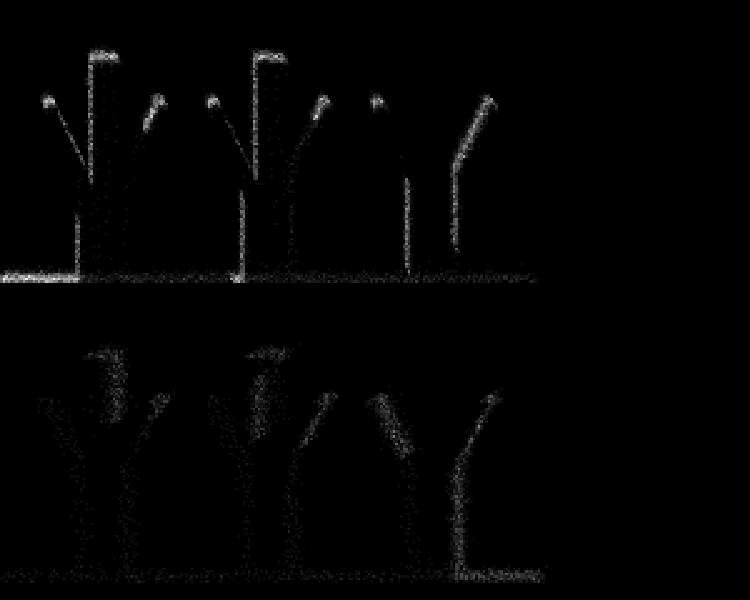

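```bash
cat > plan.py <<'E'
import sys,numpy as np
from cell import *
from scipy.spatial.transform import Rotation as R
# args x y z yawdeg of tool x
x,y,z,yd=map(float,sys.argv[1:5])
s=observe();Rc=R.from_euler('xyz',s['tool_rot']);Rt=R.from_euler('xyz',[np.pi,0,np.deg2rad(yd)])
d=Rc.inv().apply(np.array([x,y,z])-s['tool_pos'])/0.04
a=np.rad2deg((Rc.inv()*Rt).as_rotvec())/5
print("t",s['clock'],"tcp",s['tool_pos'].round(4),"rpy",np.rad2deg(s['tool_rot']).round(2),"F",s['contact_force'].round(1),"w",round(s['gripper_width'],4))
print("turn",a.round(3),"shift",d.round(3))
E
python3 plan.py 0.568 0.126 0.27 -97.6
python3 - <<'E'
import numpy as np
# yaw refine: line fits
for n in ("scene","side"):
    A=np.load(f"/tmp/{n}W.npy").reshape(-1,3); A=A[np.isfinite(A).all(1)]
    t=np.deg2rad(9); v=-A[:,0]*np.sin(t)+A[:,1]*np.cos(t); u=A[:,0]*np.cos(t)+A[:,1]*np.sin(t)
    for lo,hi in ((-.27,-.255),(-.226,-.21)):
        m=(A[:,2]>.077)&(A[:,2]<.084)&(v>lo)&(v<hi)&(u>.45)&(u<.62)
        p=np.polyfit(u[m],v[m],1); print(n,m.sum(),9+np.rad2deg(p[0]),np.polyval(p,.535))
E
```

```text
t 0.4 tcp [ 0.1987 -0.6451  0.2452] rpy [ 1.800e+02  1.000e-02 -7.288e+01] F [-0.5  0.9  0.1] w 0.0855
turn [1.000e-03 2.000e-03 4.943e+00] shift [-15.705 -14.498  -0.617]
scene 161 9.246551002459041 -0.26473930393119893
scene 149 9.197736677130766 -0.22049105439035646
side 95 8.890131652768108 -0.2599264620688559
side 88 9.353212333958691 -0.21545342069327497
```

```bash
python3 -m jog '[0,0,0.6,-0.6,-0.55,-0.3,1, 0,0,1.2,-1.4,-1.3,-0.6,1, 0,0,1.8,-2.2,-2.0,-0.6,1, 0,0,2.4,-3.0,-2.8,-0.6,1, 0,0,3.0,-3.8,-3.5,-0.6,1, 0,0,3.6,-4.6,-4.25,-0.6,1, 0,0,4.2,-5.4,-5.0,-0.6,1, 0,0,4.9,-6.2,-5.7,-0.6,1]' 40; python3 plan.py 0.568 0.126 0.27 -97.6
```

```text
clock: 1.2
tool_pos: [0.3443, -0.3392, 0.2696]
tool_rot: [-3.141, -0.0, -1.702]
contact_force: [1.3, -0.1, 0.5]
gripper_width: 0.0855
t 1.2 tcp [ 0.3443 -0.3392  0.2696] rpy [-1.7996e+02 -2.0000e-02 -9.7500e+01] F [ 1.3 -0.1  0.5] w 0.0855
turn [-0.009 -0.005  0.021] shift [-1.2261e+01 -4.0260e+00 -1.2000e-02]
```

```bash
python3 -m jog '[0,0,0,-1.1,-0.4,0,1, 0,0,0,-2.2,-0.7,0,1, 0,0,0,-3.3,-1.1,0,1, 0,0,0,-4.4,-1.4,0,1, 0,0,0,-5.5,-1.8,0,1, 0,0,0,-6.6,-2.2,0,1, 0,0,0,-7.7,-2.5,0,1, 0,0,0,-8.6,-2.9,0,1]'; python3 plan.py 0.568 0.126 0.27 -97.6; python3 - <<'E'
from cell import *
from h import *
im,d=read_camera("wrist"); c=get_calibration("wrist"); cv2.imwrite("pics/w1.png",im); W=cloud(d,c)
A=W.reshape(-1,3);A=A[np.isfinite(A).all(1)]
T=A[(A[:,2]>.155)&(A[:,2]<.18)&(A[:,0]>.45)&(A[:,0]<.7)&(A[:,1]>.08)&(A[:,1]<.18)]
print(len(T), T.min(0) if len(T) else 0,T.max(0) if len(T) else 0)
if len(T): print(cv2.minAreaRect(T[:,:2].astype(np.float32)*1000))
E
```

```text
clock: 2.0
tool_pos: [0.5032, -0.012, 0.2697]
tool_rot: [-3.141, 0.0, -1.698]
contact_force: [1.1, -0.5, -0.2]
gripper_width: 0.0852
t 2.0 tcp [ 0.5032 -0.012   0.2697] rpy [-1.7996e+02  2.0000e-02 -9.7290e+01] F [ 1.1 -0.5 -0.2] w 0.0852
turn [-0.007  0.004  0.062] shift [-3.628 -1.169 -0.006]
6748 [0.47772537 0.11583765 0.15500079] [0.66640042 0.15186348 0.17318878]
((571.7161865234375, 134.68142700195312), (14.296919822692871, 190.0284881591797), 82.35462951660156)
```

View pics/w1.png

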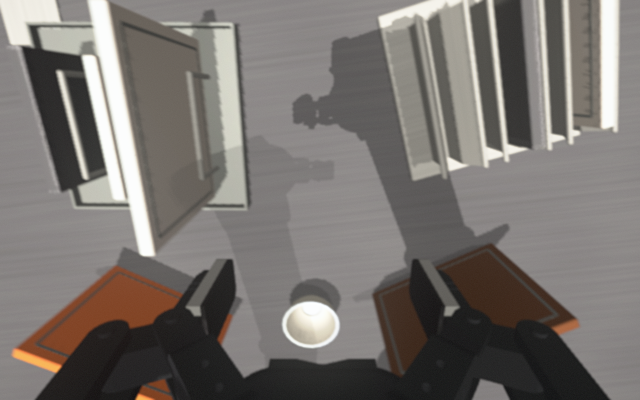

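The wrist picture shows the board's top edge running from (105,5) to (148,250), with the rack at the upper right. I'll move above the board and look again once the arm is still.

```bash
python3 -m jog '[0,0,0,-1.0,-0.3,0,1, 0,0,0,-2.0,-0.6,0,1, 0,0,0,-2.8,-0.9,0,1, 0,0,0.06,-3.4,-1.1,0,1, 0,0,0.06,-3.7,-1.2,0,1, 0,0,0.06,-3.7,-1.2,0,1, 0,0,0.06,-3.7,-1.2,0,1, 0,0,0.06,-3.7,-1.2,0,1]'; cat > wr.py <<'E'
from cell import *
from h import *
import sys
c=get_calibration("wrist"); im,d=read_camera("wrist"); cv2.imwrite(sys.argv[1],im); W=cloud(d,c); np.save("/tmp/w.npy",W)
A=W.reshape(-1,3);A=A[np.isfinite(A).all(1)]
T=A[(A[:,2]>.155)&(A[:,2]<.18)&(A[:,0]>.45)&(A[:,0]<.7)&(A[:,1]>.08)&(A[:,1]<.18)]
if len(T)>50: print(cv2.minAreaRect(T[:,:2].astype(np.float32)*1000),np.median(T[:,2]))
E
python3 wr.py pics/w2.png; python3 plan.py 0.568 0.126 0.27 -97.6
```

```text
clock: 2.85
tool_pos: [0.5692, 0.1238, 0.2693]
tool_rot: [3.141, -0.001, -1.707]
contact_force: [0.7, 0.0, -0.3]
gripper_width: 0.0854
((569.7285766601562, 127.58692932128906), (11.78195858001709, 188.6869354248047), 82.31092834472656) 0.16909928063778676
t 2.9 tcp [0.5692 0.124  0.2694] rpy [-1.7999e+02 -6.0000e-02 -9.7810e+01] F [-0.1  0.1  0.1] w 0.0853
turn [-0.001 -0.012 -0.041] shift [-0.045  0.037 -0.015]
```

View pics/w2.png

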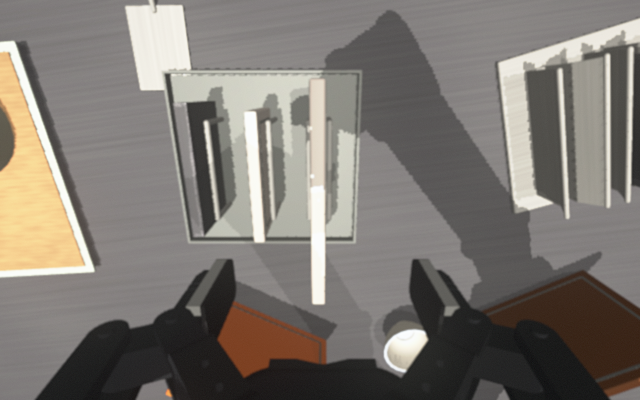

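The board's top edge lies midway between the open fingers (column 318). Next: descend.

```bash
python3 plan.py 0.569 0.1267 0.141 -97.7; python3 -m jog '[0,0,0,-0.07,0.02,0.3,1, 0,0,0,-0.07,0.02,0.9,1, 0,0,0,-0.07,0.02,1.6,1, 0,0,0,-0.07,0.02,2.2,1, 0,0,0,-0.07,0.02,2.7,1, 0,0,0,-0.07,0.02,3.0,1, 0,0,0,-0.07,0.02,3.2,1, 0,0,0,-0.07,0.02,3.2,1]'; python3 plan.py 0.569 0.1267 0.141 -97.7
```

```text
t 2.9 tcp [0.5692 0.124  0.2694] rpy [-1.7999e+02 -6.0000e-02 -9.7810e+01] F [-0.1  0.1  0.1] w 0.0853
turn [-0.001 -0.012 -0.021] shift [-0.069  0.015  3.21 ]
clock: 3.7
tool_pos: [0.5685, 0.1285, 0.1404]
tool_rot: [3.14, -0.001, -1.705]
contact_force: [-0.7, -0.3, -0.7]
gripper_width: 0.0853
t 3.7 tcp [0.5685 0.1285 0.1404] rpy [ 1.7992e+02 -3.0000e-02 -9.7690e+01] F [-0.7 -0.3 -0.7] w 0.0853
turn [ 0.015 -0.006  0.003] shift [ 0.043 -0.017 -0.014]
```

```bash
python3 -m jog '[0,0,0,0,0,0,-1, 0,0,0,0,0,0,-1, 0,0,0,0,0,0,-1, 0,0,0,0,0,0,-1, 0,0,0,0,0,0,-1, 0,0,0,0,0,0,-1, 0,0,0,0,0,0,-1, 0,0,0,0,0,0,-1]' 60; python3 plan.py 0.569 0.1267 0.141 -97.7
```

```text
clock: 4.5
tool_pos: [0.5693, 0.1287, 0.1417]
tool_rot: [-3.141, -0.0, -1.705]
contact_force: [0.0, -0.7, 5.0]
gripper_width: 0.0113
t 4.5 tcp [0.5693 0.1287 0.1417] rpy [-179.96   -0.    -97.69] F [ 0.  -0.7  5. ] w 0.0113
turn [-0.007 -0.001  0.002] shift [0.05  0.001 0.018]
```

```bash
python3 -m jog '[0,0,0,0,0,-0.2,-1, 0,0,0,0,0,-0.5,-1, 0,0,0,0,0,-0.9,-1, 0,0,0,0,0,-1.4,-1, 0,0,0,0,0,-1.9,-1, 0,0,0,0,0,-2.4,-1, 0,0,0,0,0,-2.8,-1, 0,0,0,0,0,-3.1,-1]'; python3 plan.py 0.5666 -0.10 0.266 -80.8;  python3 wr.py pics/w3.png; python3 - <<'E'
from cell import *
from h import *
im,d=read_camera("side"); cv2.imwrite("pics/s3.png",im)
E
```

```text
clock: 5.3
tool_pos: [0.5691, 0.129, 0.2669]
tool_rot: [-3.141, 0.001, -1.705]
contact_force: [0.3, -0.5, -4.2]
gripper_width: 0.0114
t 5.3 tcp [0.5691 0.129  0.2669] rpy [-1.7994e+02  3.0000e-02 -9.7670e+01] F [ 0.3 -0.5 -4.2] w 0.0114
turn [-0.012  0.005 -3.374] shift [ 5.682 -0.703  0.021]
```

View pics/s3.png

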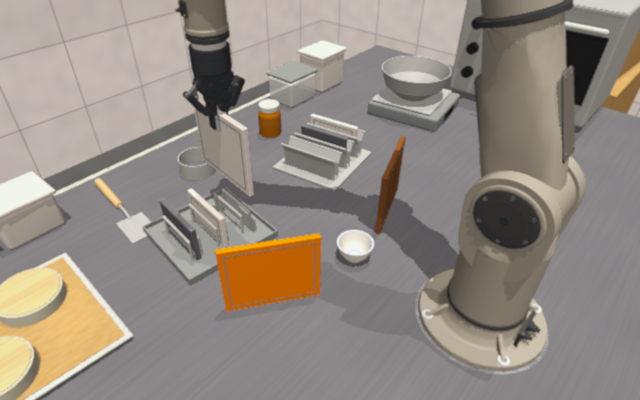

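View pics/w3.png

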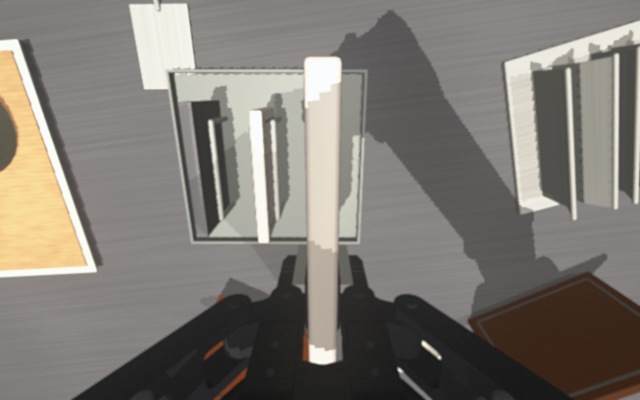

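The board is lifted clear and hanging upright, and the small board and pan still stand in the tray. Moving towards the rack.

```bash
python3 -m jog '[0,0,-0.3,0.4,0,0,-1, 0,0,-0.9,1.3,-0.1,0,-1, 0,0,-1.5,2.3,-0.2,0,-1, 0,0,-2.1,3.3,-0.4,0,-1, 0,0,-2.6,4.2,-0.5,0,-1, 0,0,-3.0,5.0,-0.6,0,-1, 0,0,-3.3,5.5,-0.7,0,-1, 0,0,-3.37,5.7,-0.7,0,-1]';python3 -m jog '[0,0,0,0,0,0,-1,0,0,0,0,0,0,-1,0,0,0,0,0,0,-1,0,0,0,0,0,0,-1,0,0,0,0,0,0,-1,0,0,0,0,0,0,-1,0,0,0,0,0,0,-1,0,0,0,0,0,0,-1]' ; python3 wr.py pics/w4.png; python3 plan.py 0.5666 -0.1518 0.266 -80.8; python3 - <<'E'
from cell import *
from h import *
def rims(n,W,t=np.deg2rad(9.2)):
    A=W.reshape(-1,3);A=A[np.isfinite(A).all(1)]
    u=A[:,0]*np.cos(t)+A[:,1]*np.sin(t); v=-A[:,0]*np.sin(t)+A[:,1]*np.cos(t)
    m=(A[:,2]>.073)&(A[:,2]<.086)&(v<-.2)&(v>-.28)&(u>.44)&(u<.64)
    h,e=np.histogram(v[m],np.arange(-.28,-.2,.001)); print(n,[(round(1000*a),int(c)) for a,c in zip(e,h) if c>3])
    print(" u",np.percentile(u[m],[1,50,99]).round(4))
    h2=(A[:,2]>.12)&(A[:,2]<.285)&(abs(A[:,1]+.1)<.06)&(abs(A[:,0]-.567)<.12)
    print(" board",cv2.minAreaRect(A[h2][:,:2].astype(np.float32)*1000), "z",np.percentile(A[h2][:,2],[1,99]))
rims("wrist",np.load("/tmp/w.npy"))
for n in("scene","side"):
    im,d=read_camera(n); cv2.imwrite(f"pics/{n}4.png",im); W=cloud(d,get_calibration(n)); np.save(f"/tmp/{n}4.npy",W); rims(n,W)
E
```

```text
clock: 6.2
tool_pos: [0.5656, -0.1041, 0.2641]
tool_rot: [3.14, -0.0, -1.414]
contact_force: [-0.1, 0.4, -2.3]
gripper_width: 0.0113
clock: 7.0
tool_pos: [0.5663, -0.1009, 0.2653]
tool_rot: [-3.142, -0.0, -1.411]
contact_force: [-0.6, -0.4, -3.3]
gripper_width: 0.0107
t 7.05 tcp [ 0.5663 -0.1009  0.2653] rpy [-180.     -0.    -80.83] F [ 0.6 -0.7 -3.4] w 0.0115
turn [-0.001 -0.    -0.007] shift [ 1.256  0.196 -0.017]
wrist [(-267, 10), (-266, 99), (-265, 131), (-264, 146), (-263, 158), (-262, 219), (-261, 186), (-260, 149), (-259, 41), (-225, 12), (-224, 101), (-223, 107), (-222, 91), (-221, 137), (-220, 134), (-219, 143), (-218, 145), (-217, 40)]
 u [0.4568 0.5454 0.6151]
 board ((575.9267578125, -99.5512924194336), (5.989011764526367, 38.61033630371094), 9.30567455291748) z [0.25742616 0.28469623]
scene [(-270, 6), (-269, 31), (-268, 50), (-267, 43), (-266, 36), (-265, 30), (-264, 6), (-227, 9), (-226, 30), (-225, 52), (-224, 69), (-223, 45), (-222, 31), (-221, 24), (-220, 17), (-219, 4)]
 u [0.4558 0.5385 0.6142]
 board ((567.637451171875, -113.73048400878906), (190.31895446777344, 21.712207794189453), 11.81727123260498) z [0.13437512 0.28369569]
side [(-265, 10), (-264, 12), (-263, 15), (-262, 18), (-261, 14), (-260, 26), (-259, 13), (-258, 10), (-257, 5), (-256, 4), (-221, 8), (-220, 19), (-219, 26), (-218, 20), (-217, 24), (-216, 10), (-215, 6)]
 u [0.4536 0.5251 0.6118]
 board ((563.3934936523438, -91.53640747070312), (192.6059112548828, 25.122074127197266), 11.381340026855469) z [0.13502539 0.28356896]
```

View pics/w4.png

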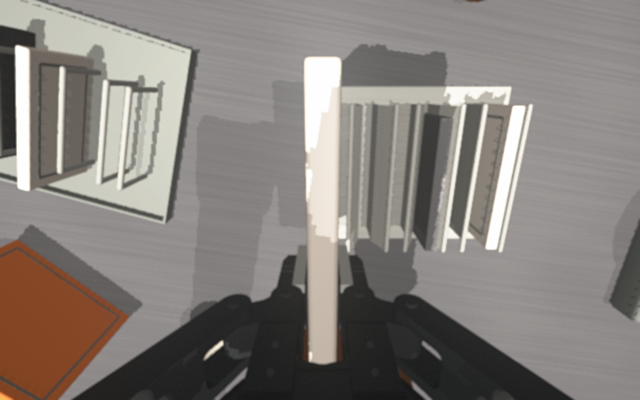

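View pics/scene4.png

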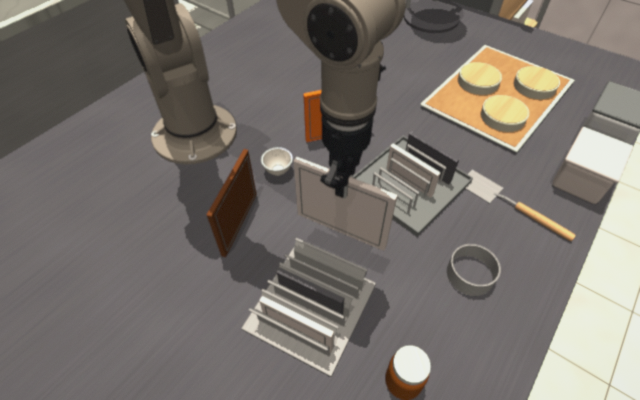

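```bash
python3 - <<'E'
import numpy as np
t=np.deg2rad(9.2)
for n in("scene","side"):
    A=np.load(f"/tmp/{n}4.npy").reshape(-1,3);A=A[np.isfinite(A).all(1)]
    u=A[:,0]*np.cos(t)+A[:,1]*np.sin(t); v=-A[:,0]*np.sin(t)+A[:,1]*np.cos(t)
    m=(A[:,2]>.125)&(A[:,2]<.275)&(abs(v+.19)<.025)&(abs(u-.54)<.1)
    # face: exclude outliers iteratively
    X=np.c_[u-.5426,A[:,2]-.2,np.ones(len(u))]
    for i in range(6):
        p=np.linalg.lstsq(X[m],v[m],rcond=None)[0]; m=m&(abs(v-X@p)<(.004 if i<3 else .0025))
    print(n,m.sum(),"yaw",9.2+np.rad2deg(p[0]),"tilt",np.rad2deg(p[1]),"v face mid",p[2], "u rng",np.percentile(u[m],[.5,99.5]),"z",np.percentile(A[m,2],[.5,99.5]))
    # lower edge z along u
    uu=u[m];zz=A[m,2]
    for a,b in((.46,.48),(.53,.55),(.60,.62)):
        k=(uu>a)&(uu<b); print("  bottom",a,zz[k].min() if k.any() else None)
E
```

```text
scene 4204 yaw 9.200115518848143 tilt 0.20299066683880845 v face mid -0.1985102649893852 u rng [0.44840145 0.63599777] z [0.13330869 0.27405806]
  bottom 0.46 0.13285427047652676
  bottom 0.53 0.1318534182424559
  bottom 0.6 0.1313195354627077
side 2998 yaw 9.037814520204453 tilt 0.23819345853230497 v face mid -0.18470147569314072 u rng [0.44685461 0.63514242] z [0.13401203 0.27436378]
  bottom 0.46 0.13326816528486718
  bottom 0.53 0.1341582804021415
  bottom 0.6 0.1328833211027366
```

```bash
python3 -m jog '[0,0,0,0.2,0.05,0,-1, 0,0,0,0.6,0.1,0,-1, 0,0,0,1.0,0.19,0.1,-1, 0,0,0,1.2,0.19,0.4,-1, 0,0,0,1.28,0.19,0.7,-1, 0,0,0,1.28,0.19,0.9,-1, 0,0,0,1.28,0.19,0.95,-1, 0,0,0,1.28,0.19,0.95,-1]';python3 -m jog '[0,0,0,0,0,0,-1,0,0,0,0,0,0,-1,0,0,0,0,0,0,-1,0,0,0,0,0,0,-1,0,0,0,0,0,0,-1,0,0,0,0,0,0,-1,0,0,0,0,0,0,-1,0,0,0,0,0,0,-1]' ; python3 plan.py 0.5671 -0.1525 0.1457 -80.8; cat > chk.py <<'E'
from cell import *
from h import *
import sys
t=np.deg2rad(9.2); s=observe(); tp=s["tool_pos"]; zb=tp[2]-.134
vt=-tp[0]*np.sin(t)+tp[1]*np.cos(t); ut=tp[0]*np.cos(t)+tp[1]*np.sin(t)
print("tcp u,v",ut,vt,"zbot",zb)
for n in("scene","side"):
    im,d=read_camera(n); cv2.imwrite(f"pics/{n}{sys.argv[1]}.png",im); A=cloud(d,get_calibration(n)).reshape(-1,3);A=A[np.isfinite(A).all(1)]
    u=A[:,0]*np.cos(t)+A[:,1]*np.sin(t); v=-A[:,0]*np.sin(t)+A[:,1]*np.cos(t)
    m=(A[:,2]>max(.095,zb+.005))&(A[:,2]<zb+.145)&(abs(v-vt)<.02)&(abs(u-ut)<.1)
    X=np.c_[u-ut,A[:,2]-zb-.06,np.ones(len(u))]
    for i in range(6):
        p=np.linalg.lstsq(X[m],v[m],rcond=None)[0]; m=m&(abs(v-X@p)<(.004 if i<3 else .0025))
    c=p[2]+(.006 if n=="scene" else -.006)
    print(n,m.sum(),"yaw",9.2+np.rad2deg(p[0]),"tilt",np.rad2deg(p[1]),"v mid",round(c,4),"u",np.percentile(u[m],[.5,99.5]))
    for lo,hi in((-.275,-.258),(-.228,-.21)):
        k=(A[:,2]>.077)&(A[:,2]<.083)&(v>lo)&(v<hi)&(abs(u-.535)<.09); print("  rim",k.sum(),np.median(v[k]) if k.sum() else None)
E
python3 chk.py 5
```

```text
clock: 7.95
tool_pos: [0.5668, -0.1517, 0.2266]
tool_rot: [3.141, 0.001, -1.409]
contact_force: [-0.5, 0.1, -4.0]
gripper_width: 0.0113
clock: 8.75
tool_pos: [0.5669, -0.1527, 0.2273]
tool_rot: [3.142, -0.0, -1.411]
contact_force: [0.1, -0.1, -3.3]
gripper_width: 0.0113
t 8.75 tcp [ 0.5669 -0.1527  0.2273] rpy [180.    -0.   -80.83] F [ 0.1 -0.1 -3.3] w 0.0113
turn [ 0.001 -0.    -0.007] shift [-0.005 -0.005  2.039]
tcp u,v 0.5352123199400228 -0.2414076174608265 zbot 0.09327094946460568
scene 3531 yaw 9.181841254796089 tilt 0.14226647678454912 v mid -0.2437 u [0.44101601 0.62854197]
  rim 160 -0.26655709438520825
  rim 0 None
side 2680 yaw 9.025819960629699 tilt 0.1400811009939497 v mid -0.2419 u [0.43865718 0.62720896]
  rim 15 -0.2591325196000226
  rim 85 -0.21732010786031442
```

View pics/scene5.png

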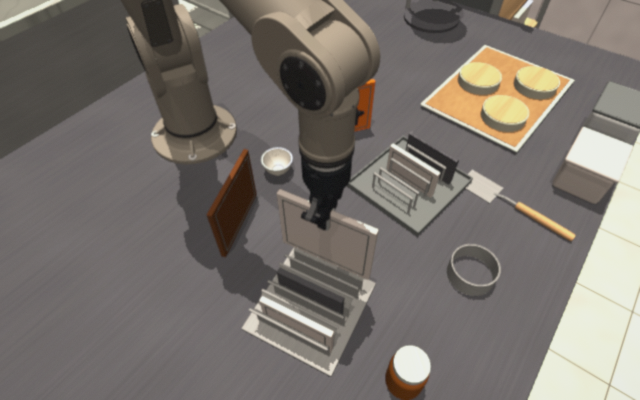

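View pics/side5.png

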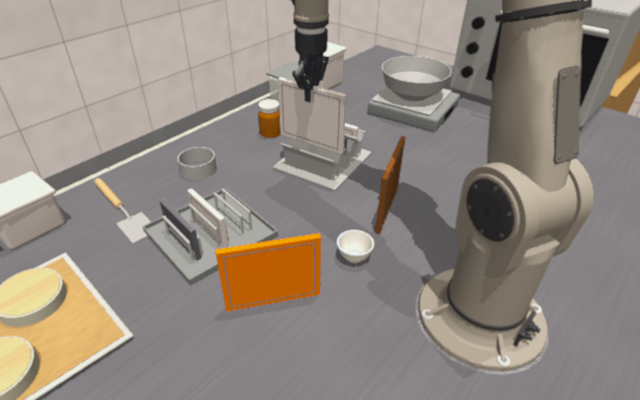

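The board sits centred over the mouth: the scene camera puts it +1 mm off, the side camera −2.5 mm. Lowering slowly while watching the force.

```bash
python3 -m jog '[0,0,0,0,0,0.15,-1, 0,0,0,0,0,0.3,-1, 0,0,0,0,0,0.45,-1, 0,0,0,0,0,0.6,-1, 0,0,0,0,0,0.75,-1, 0,0,0,0,0,0.9,-1, 0,0,0,0,0,1.05,-1, 0,0,0,0,0,1.2,-1]';  python3 plan.py 0.5671 -0.1525 0.1457 -80.8; python3 chk.py 6
```

```text
clock: 9.65
tool_pos: [0.567, -0.1527, 0.1788]
tool_rot: [-3.142, -0.0, -1.411]
contact_force: [-0.5, -0.4, -3.1]
gripper_width: 0.011
t 9.65 tcp [ 0.567  -0.1527  0.1788] rpy [-180.     -0.    -80.83] F [-0.5 -0.4 -3.1] w 0.011
turn [-0.001 -0.    -0.007] shift [-0.005 -0.003  0.828]
tcp u,v 0.53529448048985 -0.2414035637277489 zbot 0.04480174517968871
scene 2095 yaw 9.222786902160784 tilt 0.14583450852320146 v mid -0.2437 u [0.44112779 0.62854002]
  rim 160 -0.26648559860181986
  rim 0 None
side 1691 yaw 9.144799333298016 tilt 0.054848518315386605 v mid -0.2415 u [0.43876869 0.62673134]
  rim 0 None
  rim 85 -0.21766464190006246
```

The force is clean and the lower edge is already in the narrow part. Continuing to the floor.

```bash
python3 -m jog '[0,0,0,0,0,0.12,-1, 0,0,0,0,0,0.24,-1, 0,0,0,0,0,0.36,-1, 0,0,0,0,0,0.48,-1, 0,0,0,0,0,0.6,-1, 0,0,0,0,0,0.7,-1, 0,0,0,0,0,0.76,-1, 0,0,0,0,0,0.78,-1]';  python3 plan.py 0.5671 -0.1525 0.1457 -80.8; python3 -m jog '[0,0,0,0,0,0.02,-1, 0,0,0,0,0,0.03,-1, 0,0,0,0,0,0.04,-1, 0,0,0,0,0,0.05,-1, 0,0,0,0,0,0.06,-1, 0,0,0,0,0,0.06,-1, 0,0,0,0,0,0.06,-1, 0,0,0,0,0,0.06,-1]';  python3 plan.py 0.5671 -0.1525 0.1457 -80.8
```

```text
clock: 10.55
tool_pos: [0.5668, -0.1527, 0.1478]
tool_rot: [3.141, 0.0, -1.411]
contact_force: [-0.1, 0.9, -2.9]
gripper_width: 0.0111
t 10.55 tcp [ 0.5668 -0.1527  0.1478] rpy [ 1.7998e+02  1.0000e-02 -8.0830e+01] F [-0.1  0.9 -2.9] w 0.0111
turn [ 0.005  0.002 -0.006] shift [-0.003 -0.007  0.052]
clock: 11.35
tool_pos: [0.567, -0.1527, 0.1457]
tool_rot: [-3.142, -0.0, -1.411]
contact_force: [0.2, -0.2, -1.9]
gripper_width: 0.0113
t 11.35 tcp [ 0.567  -0.1527  0.1457] rpy [-180.     -0.    -80.83] F [ 0.2 -0.2 -1.9] w 0.0113
turn [-0.001 -0.    -0.006] shift [-0.005 -0.003  0.001]
```

Contact is just starting: the force has gone from −3.3 to −1.9 N. I'll press another 1–2 mm to confirm.

```bash
python3 -m jog '[0,0,0,0,0,0.01,-1, 0,0,0,0,0,0.015,-1, 0,0,0,0,0,0.02,-1, 0,0,0,0,0,0.025,-1, 0,0,0,0,0,0.03,-1, 0,0,0,0,0,0.03,-1, 0,0,0,0,0,0.03,-1, 0,0,0,0,0,0.03,-1]';  python3 plan.py 0.5671 -0.1525 0.1457 -80.8; python3 chk.py 7
```

```text
clock: 12.15
tool_pos: [0.567, -0.1529, 0.1457]
tool_rot: [-3.141, -0.001, -1.411]
contact_force: [-6.3, -0.5, 8.8]
gripper_width: 0.0114
t 12.15 tcp [ 0.567  -0.1529  0.1457] rpy [-1.7998e+02 -4.0000e-02 -8.0850e+01] F [-6.3 -0.5  8.8] w 0.0114
turn [-0.003 -0.007 -0.01 ] shift [-0.009 -0.003 -0.   ]
tcp u,v 0.5353023621361311 -0.24158078273127315 zbot 0.011696234517535986
scene 1189 yaw 9.23314841061666 tilt -0.004704206530582259 v mid -0.2438 u [0.44068981 0.62841399]
  rim 159 -0.266479166047096
  rim 0 None
side 1041 yaw 9.0900505269569 tilt -0.1429208653399603 v mid -0.2416 u [0.43947688 0.62763704]
  rim 0 None
  rim 88 -0.21720514283430503
```

Floor contact is confirmed: +8.8 N, and the computed lower edge is at 11.7 mm. Releasing and retreating.

```bash
python3 -m jog '[0,0,0,0,0,-0.02,-1, 0,0,0,0,0,-0.02,-0.5, 0,0,0,0,0,-0.02,0, 0,0,0,0,0,-0.02,0.3, 0,0,0,0,0,-0.02,0.3, 0,0,0,0,0,-0.02,0.3, 0,0,0,0,0,-0.02,0.3, 0,0,0,0,0,-0.02,0.3]'; python3 -m jog '[0,0,0,0,0,-0.2,0.3, 0,0,0,0,0,-0.5,0.3, 0,0,0,0,0,-1.0,0.3, 0,0,0,0,0,-1.6,0.3, 0,0,0,0,0,-2.2,0.3, 0,0,0,0,0,-2.8,0.3, 0,0,0,0,0,-3.2,0.3, 0,0,0,0,0,-3.4,0.3]';  python3 - <<'E'
from cell import *
from h import *
t=np.deg2rad(9.2)
for n in("scene","side","wrist"):
    c=get_calibration(n); im,d=read_camera(n); cv2.imwrite(f"pics/{n}8.png",im); A=cloud(d,c).reshape(-1,3);A=A[np.isfinite(A).all(1)]
    u=A[:,0]*np.cos(t)+A[:,1]*np.sin(t); v=-A[:,0]*np.sin(t)+A[:,1]*np.cos(t)
    m=(A[:,2]>.11)&(A[:,2]<.19)&(abs(v+.242)<.02)&(abs(u-.535)<.11)
    print(n,m.sum(),"ztop",np.percentile(A[m,2],[95,99.5]),"u",np.percentile(u[m],[.3,99.7]),"v",np.percentile(v[m],[2,50,98]))
s=observe();print(s["clock"],s["contact_force"],s["gripper_width"],s["tool_pos"])
E
```

```text
clock: 13.05
tool_pos: [0.567, -0.1527, 0.1453]
tool_rot: [-3.142, 0.0, -1.411]
contact_force: [1.0, 0.2, 0.3]
gripper_width: 0.0556
clock: 13.85
tool_pos: [0.5679, -0.1527, 0.2844]
tool_rot: [-3.138, -0.002, -1.411]
contact_force: [0.7, 0.3, -0.2]
gripper_width: 0.0554
scene 2063 ztop [0.17230034 0.17379178] u [0.44037758 0.62910278] v [-0.2514392  -0.24992075 -0.23999557]
side 1536 ztop [0.17267777 0.17436269] u [0.43834271 0.62746364] v [-0.24448301 -0.23598624 -0.2323238 ]
wrist 3200 ztop [0.17422524 0.17484036] u [0.44218419 0.63029283] v [-0.24821647 -0.24227509 -0.23663752]
14.0 [-0.63810765 -0.07041985 -0.79504754] 0.055262705080316187 [ 0.56702275 -0.15269262  0.28174719]
```

View pics/scene8.png

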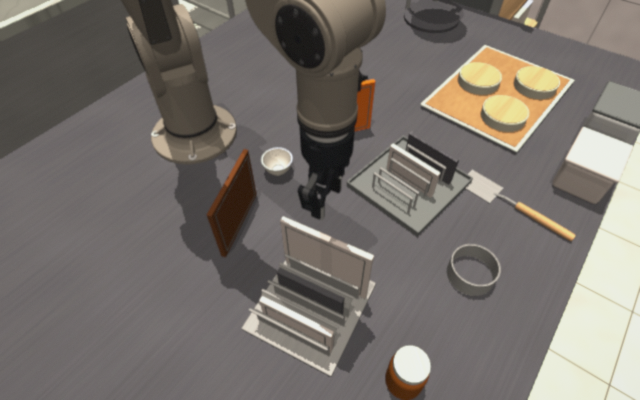

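View pics/side8.png

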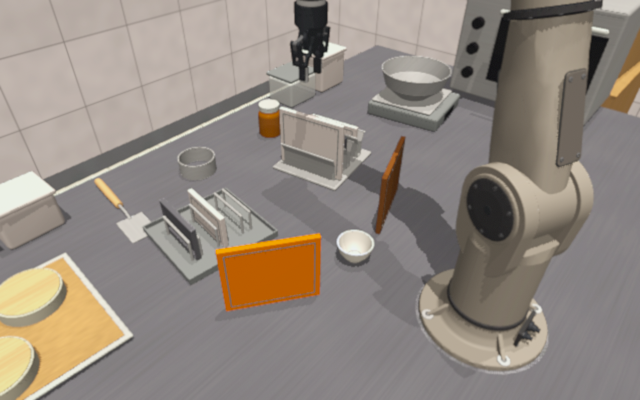

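The board stands upright in the empty slot, with its top at about 172–174 mm. It is centred, both small boards haven't moved, and the gripper is clear.

```bash
python3 -c "
from cell import *
print(job_done())"
```

```text
the job is handed in; nothing more can be done
None
```

The large white board is out of the draining tray and standing upright in the rack's empty slot. I lowered it to the slot's floor before letting go, and handed the job in at 14 s.

- **Floor contact:** before release I pressed lightly and read +8.8 N upward, with the board's lower edge computed at 11.7 mm against the 12 mm floor. After release its top measured 172–174 mm, against an expected 172 mm.
- **Fit in the slot:** the board is centred along the slot to about 1 mm and within about 0.15° of vertical just before release. Lowering it produced no side force above 1 N until that final press, which read 6 N along the slot.
- **Other boards:** in the last pictures both smaller boards and both pans stood where they were, and the gripper was clear of everything.
- **Disagreement:** the scene and side cameras differed by 4–6 mm in absolute y. I used offsets measured within each camera instead; before lowering these put the board +1 mm and −2.5 mm off the slot's centre line. It still went in without touching the walls noticeably.

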